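# Set a tin in the ratchet tin clamp for opening

### The arm

A 7-joint arm with a two-finger parallel gripper is mounted at the origin on a cart in front of the work surface, level with it; the furniture and walls round the work are solid. World frame = base frame: x ahead of the robot, y to its left, z up, the work surface at z = 0. Lengths are in m, angles in rad, forces in N, time in s.
With the tool pointing down it reaches from about 0.4 to 0.875 m from the base axis. Payload 19.3 kg.
Tool frame: the origin (TCP) lies on the centre line of the jaws, within the pads' length; the fingertips stand arm.tcp_to_tips ahead of it and the grasp point (between the pads) lies 8 mm behind it (arm.tcp_to_tips is the distance from the TCP to the fingertips, in m); z points along the fingers, y is the line along which they close (so a half turn about z gives the same grasp; the last joint's range is limited). The gripper opens to 85 mm and grips with 20 to 120 N. Pads are 22 mm wide; open, the fingers measure 114 mm over their backs; the gripper's body (76 mm by 85 mm) begins 54 mm behind the grasp point. The pads swing forward as they close: fully open they stand 13 mm farther back than shut.
Start: joints at [1.257, 0.521, -0.036, 1.599, 0.021, 1.021, -0.113], TCP at [0.151, -0.607, 0.242] pointing down, gripper open.
Joint ranges: [-2.91, 2.91], [-0.3, 2.13], [-1.5, 1.42], [0.17, 2.43], [-1.26, 4.41], [0.16, 1.93], [-2.52, 2.52]. Speed limits (rad/s): [1.89, 1.89, 2.39, 2.39, 3.01, 3.01, 3.01].

### API

Orientations are given as a unit quaternion [x, y, z, w].
In Python, from cell import telemetry, optics, workorder, arm gives the robot as it stands.
- The arm moves only by the tool apply_moves, never from a script. Its argument "targets" is a list that holds one entry, the list of rows, each a list of 4 numbers: the shift along the world's x, y, z in mm, then the turn about the world's z in degrees. In form: [[[dx, dy, dz, roll], ...]]. A call has 1 to 20 rows; each row shifts and turns the commanded pose from where the row before left it; what a row does not reach is not made up. A row lasts 1/12 s, in which the tool goes at most 41.7 mm and 7.16 degrees, less where a joint would pass 70% of its speed; a pose out of reach is approached as far as the arm can. A call is refused whole if a number of a shift passes 41.7 or a number of a turn 7.16, either way. A call with a gripper value outside its range is refused whole. "hand" is the finger opening in mm, from 0 to 85.4, set as the call begins (left out, the last holds). The fingers move at their own pace and stop on an object; "newtons" is the grip in N (left out, the last holds). Time passes only in rows, so rows that do not move let the fingers close. It gives the time, the measured TCP pose, the force, the opening and the grip force at its end, in the units of the state.
- telemetry.get_obs(): the state, without advancing time (a new reading comes with each control period).
- optics.read_camera(name): name is "scene" or "top" or "wrist"; returns (picture, depth): 480x640x3 uint8, blue, green, red; 480x640 float32, m along the optical axis (not along the pixel's ray), 0 where there is no reading.
- optics.camera_params(name): a dict with "fx", "fy", "cx", "cy" (pixels), "world_from_camera" (4x4, takes a point from camera to world coordinates). Camera axes: x right, y down, z forward; pixel columns grow to the right and rows downward; lengths in m; the calibration is good to about 2 mm. A picture is of the moment at which its call begins: read the wrist's pose just before it. camera_params takes no time and is no camera call; for the wrist camera it gives the pose at the moment of the call.
- workorder.close_job(): hands the job in; it is judged then, once.
The state is a dict: "time": time; "joints": joint angles; "dq": joint speeds; "effort": joint torques, N m; "tcp_pos": TCP position; "ee_rot": TCP orientation; "force": force on the tool from outside, world axes, zero at the start; "wrist_torque": the same for the moment, N m; "finger_gap": finger opening in m; "gripper_force": force on a finger pad.
Only numpy, scipy, OpenCV 4.12 (cv2) and the standard library are available. Lean on these libraries where they do the work, as an engineer would, in place of code of your own. Each camera call takes 0.05 s, during which the arm holds its last target. There are 200 camera calls.

### The job

Set the tin up for opening in the one-hand tin clamp: press down the ratchet release on top of the clamp's sliding jaw and, keeping it down, push the jaw fully back along its bar to the end stop; then push the tin across the worktop in between the jaws, right up to the bar, and push the sliding jaw up against it until the tin presses the sprung pad of the fixed jaw well in and the ratchet holds it there. Only press and push with the fingers: the tin is never lifted or tipped, and the things around it stay where they are.

Things in the scene. Friction and masses are not known exactly. Their poses are not given: they have to be found in the camera images.
- tin_clamp: One-hand tin clamp, fixed to the worktop. Origin on the worktop under the centre line of its aluminium bar; x points across the bar away from the robot, y along the bar to the robot's left (turned up to 10 degrees). Bar: y -180 to +100 mm, x -15 to +15, top 30 high with a rack on it; end stop at y -155, 40 high. Both jaws reach from the bar to x = -80 (toward the robot), from 6 to 42 mm high.
- fixed_vee (a point): Deepest line of the fixed (left) jaw's sprung V pad at rest, 24 mm above the worktop: x = -54, y = +60 mm in the clamp's frame; does not move with the pad. Jaw block behind it to y = +108. Both V pads: rubber facets at 15 degrees, lips 6 mm proud, so a round tin centres itself at x = -54 mm; there it is 1.5 mm short of the bar.
- jaw_vee (a point): Deepest line of the sliding (right) jaw's V pad, at x = -54 mm in the clamp's frame, 24 mm above the worktop; moves with the jaw. The outer face of the jaw arm is 26 mm to the right (clamp -y) of it.
- clamp_jaw (a joint): Sliding jaw along the bar, m: 0 nearest the fixed jaw, 0.100 fully back at the end stop (clamp -y, right). Gap between the V lines = 0.034 + value, lips 13 mm less; starts too narrow for the tin. Closing clicks along the rack (2 to 5 N); opening is blocked unless the release is held down (then 2 N). Let go, it drops back up to a 5 mm tooth. Tin touching both pads: 0.044; less presses the pad in.
- clamp_release (a joint): Ratchet release, a black ribbed rocker plate on top of the sliding jaw's head, rad: 0 up (pawl in the rack), 0.28 fully down; springs up when let go. Pawl clear of the 3.5 mm teeth from 0.15 on; fully down takes about 6 N at its middle. It tips about a cross pin 36 mm above the worktop, 2 mm in front of the thumb post's plate-side face; its end toward the fixed jaw goes down.
- thumb_plate (a point): Middle of the top of the release plate (plate 34 mm along clamp x, 31 mm along clamp y), about 50 mm above the worktop when up, 45 when down; moves with the jaw. From here it is 19 mm toward clamp -y to the near face of the thumb post.
- thumb_post (a point): Middle of the top of the thumb post, an upright grey slab on the sliding jaw's head next to the release plate, on its clamp -y side: 44 mm wide (x), 10 mm thick (y), top 84 mm above the worktop, 47 mm to clamp -y of jaw_vee. A finger holding the plate down pushes the jaw back by this post; pushed on its outer face, above a 50 mm high, 24 mm long cover, it closes the jaw.
- clamp_pad (a joint): How far the sprung V pad of the fixed jaw is pressed in (to clamp +y), in m: 0 at rest, 0.010 on its stop. Starts to yield at 3.6 N, 15.6 N when fully in. As the ratchet seats after a push it gives back up to 5 mm (it seats at about 2 or 7 mm), so press it in by 5 mm or more, with about 15 N on the jaw.
- tin: The tin: low round food tin with a golden ring-pull end and a paper label, 75 mm across, 58 mm high, 0.2 to 0.36 kg, standing on the worktop in front of the clamp (on the robot's side). Origin at the centre of its underside, z axis up.
- ramekin: Bystander: white ribbed ramekin, 69 mm across, 46 mm high, left of the tin. Origin at the centre of its underside.
- shaker: Bystander: small shaker with steel cap, 44 mm across, 90 mm high, right of the tin. Origin at the centre of its underside.
- ring_cutter: Bystander: open metal pastry ring, 74 mm across, 38 mm high, behind the clamp. Origin at the centre of its underside.
- timer: Bystander: low white kitchen timer with a dial, 68 mm square, 38 mm high, at the front left. Origin at the centre of its underside.
- jam_jar: Bystander: jam jar with white lid, 69 mm across, 99 mm high, beyond the clamp's right end. Origin at the centre of its underside.
Things that resemble listed ones, but are neither listed nor needed, are in the scene too. There is more than one size of the tin; the job needs the larger.

How it is judged:
By the outcome, as a careful person would: the job done as asked, in the order asked, and still so for the second after the job is handed in, with the robot touching nothing.
It also fails if it takes over 72 s, if anything falls off the work surface, if the arm or the gripper's body presses on something with over 40 N, if the wrist force passes 120 N, or if a joint passes its speed limit or range.

## Working session

There is one attempt and no reset: what is moved stays moved. The work goes in short steps, Python scripts to look and compute and a tool call to move; the robot and the scene stay as the last step left them, time stands still between calls to the robot, and variables do not carry over. Pictures are saved under pics/ and viewed, at most 10 in all, crops included, and the job is handed in when it is done.

Besides the shell and the picture viewer there is one more tool, called after "Call:" in YAML: its name, and indented under it one key for each argument. apply_moves: Moves the arm, as the interface text tells. Its arguments: {"type":"object","properties":{"targets":{"type":"array","items":{"type":"array","items":{"type":"array","items":{"type":"number"}}}},"hand":{"type":"number"},"newtons":{"type":"number"}},"required":["targets"]}

```bash
mkdir -p pics
cat > h.py <<'E'
import numpy as np, cv2
from cell import telemetry, optics, workorder, arm
def grab(n):
    p=optics.camera_params(n); im,d=optics.read_camera(n); return im,d,p
def cloud(d,p):
    v,u=np.mgrid[:d.shape[0],:d.shape[1]]
    c=np.stack([(u-p['cx'])/p['fx']*d,(v-p['cy'])/p['fy']*d,d,np.ones_like(d)],-1)
    w=(c@np.array(p['world_from_camera']).T)[...,:3]; w[d<=0]=np.nan; return w
E
python3 - <<'E'
from h import *
o=telemetry.get_obs(); print(o['time'],o['tcp_pos'],o['ee_rot'],o['finger_gap'],arm.tcp_to_tips)
for n in('top','scene'):
    im,d,p=grab(n); cv2.imwrite(f'pics/{n}.png',im); np.savez(f'{n}.npz',im=im,d=d,K=[p['fx'],p['fy'],p['cx'],p['cy']],T=p['world_from_camera'])
    print(n,np.array(p['world_from_camera'])[:3].round(3).tolist(),p['fx'])
E
```

```text
0.0 [ 0.15074539 -0.60621031  0.24174993] [ 9.92581877e-01  1.21576747e-01 -1.09183297e-04 -5.48001538e-04] 0.08541024525728183 0.011
top [[-0.018, -0.985, 0.172, 0.404], [-1.0, 0.02, 0.007, -0.046], [-0.01, -0.172, -0.985, 1.103]] 556.3124354531583
scene [[-0.796, -0.435, 0.42, 0.059], [-0.605, 0.558, -0.568, 0.625], [0.013, -0.707, -0.707, 0.946]] 564.8901413384903
```

View pics/top.png

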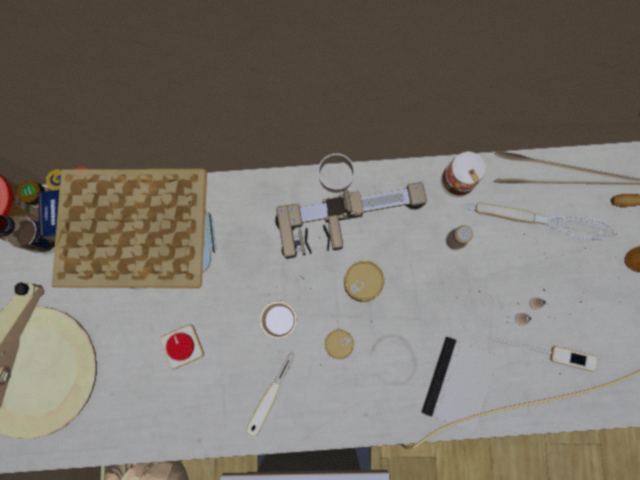

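View pics/scene.png

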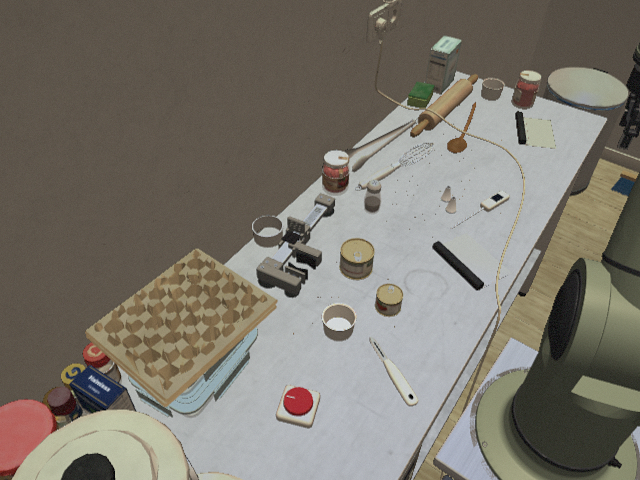

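The top view shows the large tin at (364,281), the small look-alike at (339,344), the clamp bar from (285,212) to (420,195), the sliding jaw near (340,215), the shaker at (460,236), the ramekin at (278,320) and the ring at (336,172).

Run:
```python
from h import *
z=np.load('top.npz'); im=z['im'];d=z['d'];fx,fy,cx,cy=z['K']
p=dict(fx=fx,fy=fy,cx=cx,cy=cy,world_from_camera=z['T'])
w=cloud(d,p); print('table z',np.nanmedian(w[330:400,380:420,2]))
def box(n,r0,r1,c0,c1,zl,zh):
    s=w[r0:r1,c0:c1]; m=(s[...,2]>zl)&(s[...,2]<zh); q=s[m]; rr,cc=np.nonzero(m)
    if len(q)<3: print(n,len(q));return
    (c,sz,a)=cv2.minAreaRect((q[:,:2]*1000).astype(np.float32))
    print(n,len(q),'mid',q.mean(0).round(4),'rect c',np.round(c,1),np.round(sz,1),round(a,1),'px',cc.mean()+c0,rr.mean()+r0)
box('tin',255,305,340,390,.05,.066)
box('ramekin',300,340,255,300,.035,.06)
box('shaker',220,255,440,480,.07,.1)
box('jar',140,200,440,492,.08,.11)
box('ring',145,190,315,360,.025,.05)
box('post',180,225,325,375,.072,.095)
box('plate',180,225,320,350,.046,.056)
box('stop',175,215,405,430,.034,.05)
box('fixedjaw',200,262,270,303,.034,.06)
box('slidearm',222,255,322,350,.034,.06)
box('barR',185,215,365,405,.022,.036)
box('barL',195,225,303,322,.022,.036)
cr=im[150:310,260:480]; cv2.imwrite('pics/c1.png',cv2.resize(cr,None,fx=3.6,fy=3.6,interpolation=cv2.INTER_CUBIC))
```

```text
table z -0.0006955827283103844
tin 1218 mid [ 0.5077 -0.1204  0.0547] rect c [ 507.8 -119.6] [73.7 74.2] 87.7 px 363.91954022988506 280.5779967159277
ramekin 268 mid [0.4378 0.0468 0.0432] rect c [437.5  44.1] [68.  67.3] 44.6 px 276.089552238806 319.82835820895525
shaker 275 mid [ 0.5868 -0.3042  0.0846] rect c [ 587.9 -306.3] [33.4 32.2] 89.0 px 462.7163636363636 234.49454545454546
jar 945 mid [ 0.7092 -0.317   0.0973] rect c [ 710.8 -318.4] [62.2 63.7] 3.6 px 467.1089947089947 168.82751322751324
ring 244 mid [ 0.7339 -0.0735  0.0356] rect c [727.4 -73.1] [73.2 72.2] 1.1 px 336.077868852459 168.68852459016392
post 134 mid [ 0.6562 -0.0912  0.0818] rect c [656.6 -91.6] [42.2 11.4] 9.0 px 346.8955223880597 200.82089552238807
plate 304 mid [ 0.6533 -0.0706  0.0492] rect c [652.9 -78.5] [46.6 55.3] 24.1 px 335.6907894736842 206.5361842105263
stop 348 mid [ 0.6784 -0.2302  0.0391] rect c [ 679.1 -230.6] [44.2 32.6] 9.1 px 416.47701149425285 193.64942528735634
fixedjaw 931 mid [0.6156 0.0215 0.0407] rect c [611.3  17.8] [102.   45.9] 8.6 px 288.7422126745435 227.46938775510205
slidearm 347 mid [ 0.5985 -0.0658  0.0409] rect c [599.2 -63.5] [53.7 31. ] 9.2 px 333.78962536023056 235.12968299711815
barR 619 mid [ 0.6685 -0.1679  0.0301] rect c [ 669.1 -168. ] [31.5 83.7] 8.9 px 384.4604200323102 200.31340872374798
barL 296 mid [ 0.646  -0.0239  0.0297] rect c [646.5 -23.9] [30.7 40.8] 8.1 px 311.93918918918916 212.9222972972973
```

View pics/c1.png

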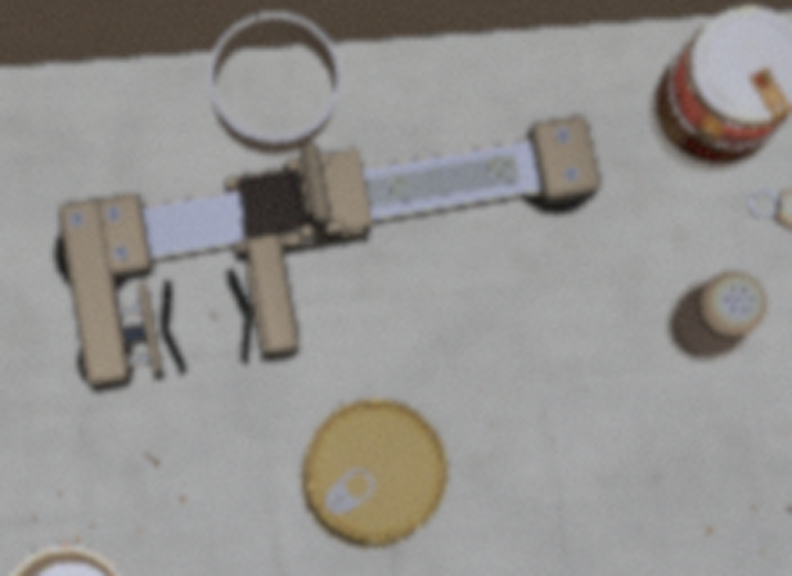

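The crop shows the black release plate at about (275,205) px, the post at (315,190), the cover to its right, and the V pads at (172,330) and (243,315). Clamp turned about 8.9°.

```bash
cat >> h.py <<'E'
A=np.deg2rad(8.9); XH=np.array([np.cos(A),np.sin(A)]); YH=np.array([-np.sin(A),np.cos(A)])
E
python3 - <<'E'
from h import *
z=np.load('top.npz'); d=z['d'];fx,fy,cx,cy=z['K']
w=cloud(d,dict(fx=fx,fy=fy,cx=cx,cy=cy,world_from_camera=z['T']))*1000
O=np.array([643.,0.])
C=np.stack([(w[...,:2]-O)@XH,(w[...,:2]-O)@YH,w[...,2]],-1)
def ext(n,r0,r1,c0,c1,zl,zh,xl=-200,xh=200):
    q=C[r0:r1,c0:c1].reshape(-1,3); q=q[(q[:,2]>zl)&(q[:,2]<zh)&(q[:,0]>xl)&(q[:,0]<xh)]
    print(n,len(q),np.percentile(q,[2,50,98],axis=0).round(1).tolist())
ext('post',180,225,325,375,78,95)
ext('stop',175,215,405,430,36,46)
ext('fixed',200,262,270,303,37,46,-75,-35)
ext('slidearm',222,255,322,350,37,46)
ext('bar',185,215,365,405,26,36)
ext('tin',255,305,340,390,54,64)
ext('cover',180,225,345,375,45,56)
q=C[180:225,318:350].reshape(-1,3)
px=np.nanmedian(C[180:225,325:375][(C[180:225,325:375,2]>78)],axis=0); print(px)
for a in range(6,50,4):
    s=q[(q[:,1]-px[1]>a)&(q[:,1]-px[1]<=a+4)&(abs(q[:,0]-px[0])<12)]; print(a,len(s),np.median(s[:,2]).round(1))
E
```

```text
post 125 [[-20.6, -97.8, 78.2], [-1.1, -92.2, 82.4], [19.6, -87.2, 86.8]]
stop 322 [[-20.4, -248.3, 36.2], [-0.2, -233.1, 39.4], [20.9, -218.6, 43.2]]
fixed 288 [[-74.3, 4.8, 37.8], [-54.6, 31.0, 41.2], [-36.2, 44.5, 45.5]]
slidearm 321 [[-78.4, -70.9, 37.5], [-54.1, -58.9, 41.1], [-29.0, -42.0, 44.8]]
bar 595 [[-14.6, -208.6, 26.5], [-0.7, -169.8, 30.3], [14.6, -131.4, 34.6]]
tin 750 [[-187.1, -132.1, 54.0], [-152.6, -97.2, 55.6], [-117.8, -63.5, 59.8]]
cover 254 [[-21.8, -121.0, 45.9], [-2.3, -110.1, 49.9], [20.9, -88.0, 54.0]]
[ -1.08084593 -92.22004306  82.43092129]
6 23 47.4
10 23 48.3
14 24 48.5
18 25 48.3
22 24 49.6
26 24 49.0
30 24 48.9
34 24 49.3
38 28 31.6
42 24 29.3
46 26 29.8
```

Call:
apply_moves:
  targets:
    - [[25, 27, 0, 4.25], [25, 27, 0, 4.25], [25, 27, 0, 4.25], [25, 27, 0, 4.25], [25, 27, 0, 4.25], [25, 27, 0, 4.25], [25, 27, 0, 4.25], [25, 27, 0, 4.25], [25, 27, 0, 4.25], [25, 27, 0, 4.25], [25, 27, 0, 4.25], [25, 27, 0, 4.25], [25, 27, 0, 4.25], [25, 27, 0, 4.25], [25, 27, 0, 4.25], [25, 27, 0, 4.25], [25, 27, 0, 4.25], [25, 27, 0, 4.25], [25, 27, 0, 4.25], [25, 27, 0, 4.25]]
  hand: 0

```text
time: 1.77
tcp_pos: [0.6517, -0.0652, 0.242]
ee_rot: [0.648, 0.761, -0.0, -0.0]
force: [0.3, -0.4, 0.6]
finger_gap: 0.0003
gripper_force: 0.0
```

Run:
```python
from h import *
im,d,p=grab('wrist'); cv2.imwrite('pics/w1.png',im)
w=cloud(d,p)*1000; O=np.array([652.,-62.4])
C=np.stack([(w[...,:2]-O)@XH,(w[...,:2]-O)@YH,w[...,2]],-1)
print(np.nanpercentile(C.reshape(-1,3),[2,50,98],axis=0).round())
def ext(n,m):
    q=C[m]; print(n,len(q),np.percentile(q,[2,50,98],axis=0).round(1).tolist() if len(q) else '')
X,Y,Z=C[...,0],C[...,1],C[...,2]
ext('post',(Z>80)&(Z<90)&(abs(X)<40)&(Y<0)&(Y>-60))
ext('plate',(Z>46)&(Z<54)&(abs(X)<25)&(Y<13)&(Y>-23))
ext('arm',(Z>38)&(Z<45)&(X<-35)&(X>-90)&(Y<30)&(Y>-25))
ext('bar',(Z>26)&(Z<34)&(abs(X)<30)&(Y>20)&(Y<45))
ext('fix',(Z>38)&(Z<45)&(X<-35)&(X>-90)&(Y<130)&(Y>70))
```

```text
[[-317. -224. -135.]
 [  -2.   10.   14.]
 [ 193.  163.  318.]]
post 624 [[-19.8, -34.1, 80.2], [0.7, -27.8, 83.6], [20.5, -24.0, 85.3]]
plate 1551 [[-17.2, -22.3, 47.2], [0.7, -6.3, 49.6], [18.1, 9.9, 52.4]]
arm 1422 [[-77.6, -6.7, 38.8], [-57.1, 5.8, 41.9], [-36.1, 21.9, 43.9]]
bar 992 [[-14.2, 20.7, 28.7], [0.6, 32.8, 30.5], [14.6, 44.9, 32.2]]
fix 1937 [[-77.7, 70.4, 39.1], [-56.8, 95.5, 42.1], [-35.9, 108.3, 43.9]]
```

View pics/w1.png

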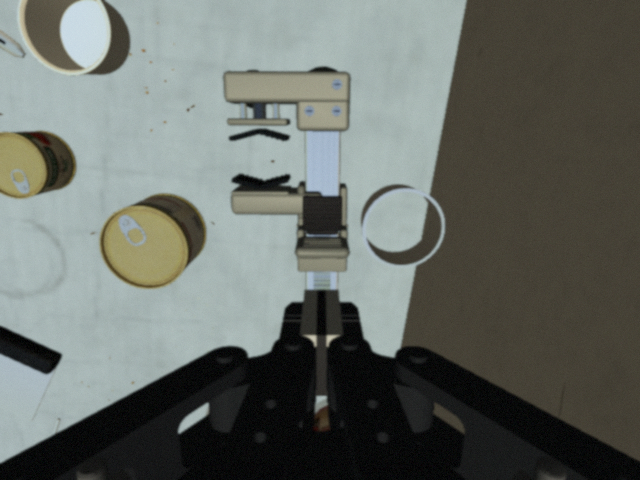

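The wrist view shows the plate at (322,213), the post at (322,240) and the fixed jaw at top, agreeing with the top camera within 1 mm. Descending.

Call:
apply_moves:
  targets:
    - [[0, 3, -30, 0], [0, 0, -30, 0], [0, 0, -30, 0], [0, 0, -30, 0], [0, 0, -30, 0], [0, 0, -20, 0], [0, 0, -7, 0], [0, 0, 0, 0], [0, 0, -2, 0], [0, 0, -1, 0], [0, 0, -1, 0], [0, 0, 0, 0]]

```text
time: 2.82
tcp_pos: [0.6513, -0.0636, 0.0622]
ee_rot: [0.65, 0.76, 0.0, 0.001]
force: [-0.2, 0.4, -0.7]
finger_gap: -0.0002
gripper_force: 0.0
```

Call:
apply_moves:
  targets:
    - [[0, 0, -1, 0], [0, 0, -1, 0], [0, 0, 0, 0], [0, 0, 0, 0]]

```text
time: 3.15
tcp_pos: [0.6511, -0.0633, 0.0596]
ee_rot: [0.65, 0.76, 0.0, 0.0]
force: [0.4, 0.9, 2.9]
finger_gap: 0.0002
gripper_force: 1.3
```

Call:
apply_moves:
  targets:
    - [[0, 0, -1, 0], [0, 0, 0, 0], [0, 0, 0, 0]]

```text
time: 3.4
tcp_pos: [0.6512, -0.0634, 0.0585]
ee_rot: [0.65, 0.76, 0.0, 0.0]
force: [1.4, 1.6, 6.0]
finger_gap: 0.0002
gripper_force: 2.8
```

Call:
apply_moves:
  targets:
    - [[0, 0, -1, 0], [0, 0, 0, 0], [0, 0, 0, 0]]

```text
time: 3.65
tcp_pos: [0.6511, -0.0634, 0.0576]
ee_rot: [0.65, 0.76, 0.0, 0.0]
force: [1.1, 1.2, 5.5]
finger_gap: -0.0001
gripper_force: 3.1
```

Call:
apply_moves:
  targets:
    - [[0, 0, -1, 0], [0, 0, 0, 0], [0, 0, 0, 0]]

```text
time: 3.9
tcp_pos: [0.6512, -0.0634, 0.0566]
ee_rot: [0.65, 0.76, 0.0, 0.0]
force: [-0.5, 0.4, 6.9]
finger_gap: 0.0001
gripper_force: 3.3
```

Call:
apply_moves:
  targets:
    - [[0, 0, -1, 0], [0, 0, 0, 0], [0, 0, 0, 0]]

```text
time: 4.15
tcp_pos: [0.6513, -0.0634, 0.0561]
ee_rot: [0.65, 0.76, 0.0, 0.0]
force: [-1.4, 2.0, 13.6]
finger_gap: -0.0003
gripper_force: 6.9
```

Call:
apply_moves:
  targets:
    - [[0.3, -2, 0, 0], [0.3, -2, 0, 0], [0.3, -2, 0, 0], [0.3, -2, 0, 0], [0, 0, 0, 0]]

```text
time: 4.57
tcp_pos: [0.6526, -0.072, 0.0561]
ee_rot: [0.65, 0.76, 0.0, 0.001]
force: [-2.0, 0.3, 12.6]
finger_gap: 0.0001
gripper_force: 6.6
```

Call:
apply_moves:
  targets:
    - [[0.6, -4, 0, 0], [0.6, -4, 0, 0], [0.6, -4, 0, 0], [0.6, -4, 0, 0], [0, 0, 0, 0]]

```text
time: 4.98
tcp_pos: [0.6551, -0.0885, 0.0561]
ee_rot: [0.65, 0.76, 0.0, 0.001]
force: [-0.5, -1.8, 12.0]
finger_gap: 0.0002
gripper_force: 6.2
```

```bash
cat >> h.py <<'E'
O=np.array([652.,-62.4])
def clampcloud(n):
    im,d,p=grab(n); w=cloud(d,p)*1000
    return im,np.stack([(w[...,:2]-O)@XH,(w[...,:2]-O)@YH,w[...,2]],-1)
E
python3 - <<'E'
from h import *
for n in('wrist','top','scene'):
    im,C=clampcloud(n); X,Y,Z=np.moveaxis(C,-1,0)
    m=(Z>38)&(Z<45)&(X<-35)&(X>-78)&(Y<45)&(Y>-120); q=Y[m]; print(n,len(q),np.percentile(q,[2,50,98]).round(1) if len(q) else '')
    m=(Z>80)&(Z<88)&(abs(X)<22)&(Y<-15)&(Y>-130); q=Y[m]; print(' post',len(q),np.percentile(q,[2,50,98]).round(1) if len(q) else '')
E
```

```text
wrist 5978 [-34.  -20.5  -5.4]
 post 840 [-52.1 -23.  -15.1]
top 166 [-31.  -19.3  -6.4]
 post 0 
scene 142 [-32.5 -19.6  -3.6]
 post 21 [-57.7 -21.8 -16.1]
```

Jaw follows (arm moved about 26 mm). Continue.

Call:
apply_moves:
  targets:
    - [[0.6, -4, 0, 0], [0.6, -4, 0, 0], [0.6, -4, 0, 0], [0.6, -4, 0, 0], [0.7, -4, 0, 0], [0.6, -4, 0, 0], [0.6, -4, 0, 0], [0.6, -4, 0, 0], [0.6, -4, 0, 0], [0.7, -4, 0, 0], [0.6, -4, 0, 0], [0.6, -4, 0, 0], [0.6, -4, 0, 0], [0.6, -4, 0, 0], [0, 0, 0, 0]]

```text
time: 6.38
tcp_pos: [0.6638, -0.1445, 0.0562]
ee_rot: [0.65, 0.76, 0.0, 0.001]
force: [0.4, -2.1, 10.8]
finger_gap: -0.0
gripper_force: 5.7
```

Call:
apply_moves:
  targets:
    - [[0.3, -2, 0, 0], [0.3, -2, 0, 0], [0.3, -2, 0, 0], [0, 0, 0, 0]]

```text
time: 6.72
tcp_pos: [0.6647, -0.15, 0.0562]
ee_rot: [0.65, 0.76, 0.0, 0.001]
force: [0.0, 0.7, 12.7]
finger_gap: -0.0002
gripper_force: 5.9
```

Call:
apply_moves:
  targets:
    - [[0.3, -2, 0, 0], [0.3, -2, 0, 0], [0, 0, 0, 0]]

```text
time: 6.97
tcp_pos: [0.6651, -0.1516, 0.0562]
ee_rot: [0.649, 0.761, 0.001, -0.0]
force: [-2.7, 8.7, 14.6]
finger_gap: 0.0003
gripper_force: 8.2
```

Call:
apply_moves:
  targets:
    - [[0.2, -1, 0, 0], [0.2, -1, 0, 0], [0, 0, 0, 0], [0, 0, 0, 0]]

```text
time: 7.3
tcp_pos: [0.6655, -0.1529, 0.0563]
ee_rot: [0.649, 0.761, 0.001, -0.001]
force: [-5.0, 13.1, 17.2]
finger_gap: -0.0002
gripper_force: 9.5
```

Run:
```python
from h import *
for n in('wrist','scene'):
    im,C=clampcloud(n); X,Y,Z=np.moveaxis(C,-1,0)
    m=(Z>38)&(Z<45)&(X<-35)&(X>-78)&(Y<45)&(Y>-140); q=Y[m]; print(n,len(q),np.percentile(q,[2,50,98]).round(1) if len(q) else '')
    m=(Z>46)&(Z<53)&(abs(X)<22)&(Y<-118)&(Y>-160); q=Y[m]; print(' cover',len(q),np.percentile(q,[2,50,98]).round(1) if len(q) else '')
    m=(Z>36)&(Z<43)&(abs(X)<22)&(Y<-150)&(Y>-190); q=Y[m]; print(' stop',len(q),np.percentile(q,[2,50,98]).round(1) if len(q) else '')
```

```text
wrist 6044 [-97.3 -84.1 -68.7]
 cover 0 
 stop 0 
scene 136 [-96.3 -82.6 -67.5]
 cover 11 [-147.8 -139.2 -122. ]
 stop 33 [-181.9 -172.1 -157.9]
```

Call:
apply_moves:
  targets:
    - [[0.3, -2, 0, 0], [0.3, -2, 0, 0], [0, 0, 0, 0], [0, 0, 0, 0]]

```text
time: 7.73
tcp_pos: [0.6665, -0.156, 0.0567]
ee_rot: [0.649, 0.761, 0.002, -0.001]
force: [-4.5, 16.1, 21.2]
finger_gap: 0.0002
gripper_force: 12.1
```

Run:
```python
from h import *
for n in('wrist','scene'):
    im,C=clampcloud(n); X,Y,Z=np.moveaxis(C,-1,0)
    m=(Z>38)&(Z<45)&(X<-35)&(X>-78)&(Y<45)&(Y>-140); q=Y[m]; print(n,len(q),np.percentile(q,[2,50,98]).round(1) if len(q) else '')
```

```text
wrist 6040 [-97.  -84.  -68.7]
scene 126 [-96.9 -83.9 -66.4]
```

Jaw sits firmly at the end stop (16 N, no further movement). Raise, then go behind the tin.

Call:
apply_moves:
  targets:
    - [[0, 0, 5, 0], [0, 0, 10, 0], [0, 0, 30, 0], [0, 0, 30, 0], [-21, 0, 0, -6.7], [-21, 0, 0, -6.7], [-21, 0, 0, -6.7], [-21, 0, 0, -6.7], [-21, 0, 0, -6.7], [-21, 0, 0, -6.7], [-22, 0, 0, -6.7], [-22, 0, 0, -6.7], [-22, 0, 0, -6.7], [-22, 0, 0, -6.7], [0, 0, 0, 0], [0, 0, 0, 0]]
  hand: 45

```text
time: 9.17
tcp_pos: [0.4509, -0.1598, 0.1308]
ee_rot: [0.961, 0.275, -0.0, 0.0]
force: [0.6, 0.9, 0.2]
finger_gap: 0.0453
gripper_force: 0.0
```

Run:
```python
from h import *
for n in ('top','wrist'):
    im,C=clampcloud(n); X,Y,Z=np.moveaxis(C,-1,0)
    cv2.imwrite(f'pics/{n}2.png',im)
    m=(Z>52)&(Z<63)&(X<-90)&(X>-200)&(Y<25)&(Y>-85); q=C[m]; print(n,len(q),np.percentile(q,[1,50,99],axis=0).round(1).tolist() if len(q) else '')
    m=(Z>38)&(Z<45)&(X<-35)&(X>-78)&(Y<45)&(Y>-140); q=Y[m]; print(n,len(q),np.percentile(q,[2,50,98]).round(1) if len(q) else '')
```

```text
top 651 [[-185.3, -50.2, 52.1], [-146.8, -22.2, 54.9], [-115.7, 1.4, 60.4]]
top 252 [-98.4 -87.3 -70.1]
wrist 17771 [[-187.5, -69.6, 53.5], [-150.7, -33.6, 55.4], [-117.1, 0.9, 59.2]]
wrist 1862 [-98.3 -87.8 -68.8]
```

View pics/wrist2.png

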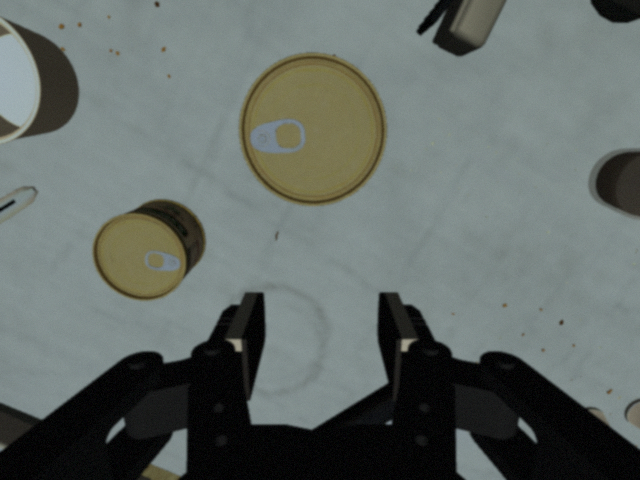

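The wrist view shows the big tin at (313,128), centred ahead of the open fingers; the small tin is clear at the left.

Call:
apply_moves:
  targets:
    - [[0, 5, -30, 0], [0, 0, -30, 0], [0, 0, -25, 0], [0, 0, -15, 0], [0, 0, -7, 0], [0, 0, 0, 0], [4, 2.5, 0, 0], [4, 2.5, 0, 0], [4, 2.5, 0, 0], [3.4, 2.1, 0, 0], [2.5, 1.6, 0, 0], [2.5, 1.6, 0, 0], [2.5, 1.6, 0, 0], [2.5, 1.6, 0, 0], [0, 0, 0, 0]]

```text
time: 10.52
tcp_pos: [0.4774, -0.1382, 0.0233]
ee_rot: [0.961, 0.276, 0.0, -0.0]
force: [-0.6, 0.1, 1.1]
finger_gap: 0.0453
gripper_force: 0.2
```

Call:
apply_moves:
  targets:
    - [[3, 1.9, 0, 0], [3, 1.9, 0, 0], [4, 2.5, 0, 0], [4, 2.5, 0, 0], [4, 2.5, 0, 0], [4, 2.5, 0, 0], [4, 2.5, 0, 0], [4, 2.5, 0, 0], [4, 2.5, 0, 0], [4, 2.5, 0, 0], [4, 2.5, 0, 0], [4, 2.5, 0, 0], [4, 2.5, 0, 0], [4, 2.5, 0, 0], [3, 1.9, 0, 0], [0, 0, 0, 0]]

```text
time: 11.85
tcp_pos: [0.5347, -0.1022, 0.0233]
ee_rot: [0.961, 0.276, 0.0, -0.0]
force: [0.4, -1.3, 0.2]
finger_gap: 0.0447
gripper_force: 0.0
```

Run:
```python
from h import *
o=telemetry.get_obs(); t=np.array(o['tcp_pos'])*1000
print('tcp clamp',(t[:2]-O)@XH,(t[:2]-O)@YH)
im,C=clampcloud('wrist'); X,Y,Z=np.moveaxis(C,-1,0); cv2.imwrite('pics/w3.png',im)
m=(Z>52)&(Z<63)&(X<-25)&(X>-200)&(Y<55)&(Y>-85); q=C[m]; print(len(q),np.percentile(q,[1,50,99],axis=0).round(1).tolist())
```

```text
tcp clamp -122.01369682441172 -21.16115304257521
64337 [[-127.7, -44.8, 53.2], [-82.5, -3.2, 55.4], [-48.5, 31.0, 61.6]]
```

View pics/w3.png

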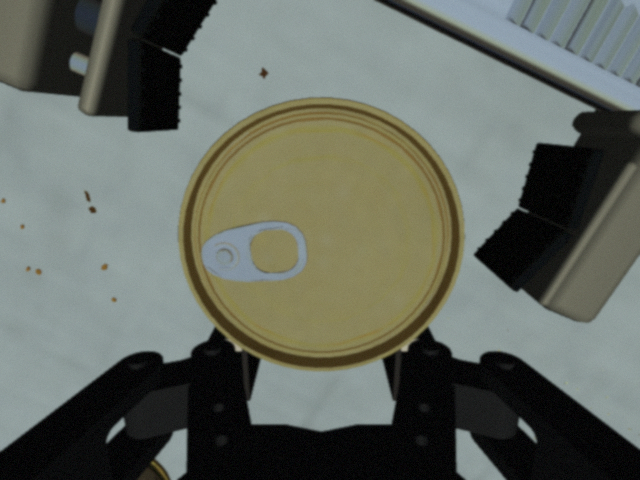

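The tin sits centred in the fingers' cup at (322,235), the fixed jaw pads upper left and the sliding jaw right, both clear.

Call:
apply_moves:
  targets:
    - [[3.4, 2.1, 0, 0], [3.4, 2.1, 0, 0], [3.4, 2.1, 0, 0], [3.4, 2.1, 0, 0], [3.4, 2.1, 0, 0], [3.4, 2.1, 0, 0], [2.5, 1.6, 0, 0], [1.7, 1, 0, 0], [1.7, 1, 0, 0], [0, 0, 0, 0]]

```text
time: 12.73
tcp_pos: [0.5605, -0.0863, 0.0233]
ee_rot: [0.961, 0.275, 0.0, -0.0]
force: [-1.3, -0.2, 0.9]
finger_gap: 0.0448
gripper_force: 0.0
```

Call:
apply_moves:
  targets:
    - [[1.7, 1, 0, 0], [0, 0, 0, 0]]

```text
time: 12.9
tcp_pos: [0.5621, -0.0855, 0.0233]
ee_rot: [0.961, 0.275, 0.0, -0.0]
force: [0.1, -0.6, -1.6]
finger_gap: 0.0452
gripper_force: 0.3
```

Call:
apply_moves:
  targets:
    - [[1.7, 0.8, 0, 0], [0, 0, 0, 0]]

```text
time: 13.07
tcp_pos: [0.5639, -0.0847, 0.0233]
ee_rot: [0.961, 0.275, 0.0, -0.0]
force: [0.0, -0.9, -0.4]
finger_gap: 0.0451
gripper_force: 0.4
```

Call:
apply_moves:
  targets:
    - [[1.5, 0.4, 0, 0], [0, 0, 0, 0]]

```text
time: 13.23
tcp_pos: [0.5644, -0.0847, 0.0232]
ee_rot: [0.961, 0.275, -0.001, -0.0]
force: [-6.6, -1.3, 3.6]
finger_gap: 0.0447
gripper_force: 3.8
```

Call:
apply_moves:
  targets:
    - [[1.5, 0.3, 0, 0], [0, 0, 0, 0]]

```text
time: 13.4
tcp_pos: [0.5646, -0.0846, 0.0229]
ee_rot: [0.961, 0.275, -0.002, -0.0]
force: [-13.6, -2.1, 8.4]
finger_gap: 0.0449
gripper_force: 8.1
```

Call:
apply_moves:
  targets:
    - [[1, 0.2, 0, 0], [0, 0, 0, 0]]

```text
time: 13.57
tcp_pos: [0.5647, -0.0846, 0.0229]
ee_rot: [0.961, 0.275, -0.003, -0.0]
force: [-19.0, -3.9, 11.6]
finger_gap: 0.0453
gripper_force: 10.6
```

Tin is against the bar. Back off, lift, and go to the outer side of the sliding jaw with fingers closed.

Call:
apply_moves:
  targets:
    - [[-5, -3, 0, 0], [-8, -5, 0, 0], [-8, -5, 0, 0], [-8, -5, 0, 0], [0, 0, 20, 0], [0, 0, 30, 0], [0, 0, 30, 0], [0, 0, 27, 0], [7.4, -10, 0, 6.7], [7.4, -10, 0, 6.7], [7.4, -10, 0, 6.7], [7.4, -10, 0, 6.7], [7.4, -10, 0, 6.7], [7.4, -10, 0, 6.7], [7.4, -10, 0, 6.7], [7.4, -10, 0, 6.7], [7.4, -10, 0, 6.7], [7.4, -10, 0, 6.7], [0, 0, 0, 0]]

```text
time: 15.15
tcp_pos: [0.6127, -0.2048, 0.1299]
ee_rot: [0.648, 0.762, -0.0, 0.0]
force: [-0.7, -0.7, -0.8]
finger_gap: 0.0446
gripper_force: 0.0
```

Run:
```python
from h import *
o=telemetry.get_obs(); t=np.array(o['tcp_pos'])*1000
print('tcp clamp',(t[:2]-O)@XH,(t[:2]-O)@YH)
for n in('top','wrist'):
    im,C=clampcloud(n); X,Y,Z=np.moveaxis(C,-1,0); cv2.imwrite(f'pics/{n}4.png',im)
    m=(Z>52)&(Z<63)&(X<-5)&(X>-130)&(Y<58)&(Y>-60); q=C[m]; print(n,len(q),np.percentile(q,[1,50,99],axis=0).round(1).tolist() if len(q) else '')
    m=(Z>38)&(Z<45)&(X<-35)&(X>-78)&(Y<-50)&(Y>-140); q=Y[m]; print(n,len(q),np.percentile(q,[2,50,98]).round(1) if len(q) else '')
```

```text
tcp clamp -60.83386147496582 -134.5909805870716
top 1064 [[-86.9, -27.4, 52.1], [-51.1, 7.7, 55.0], [-16.3, 43.2, 60.2]]
top 252 [-98.2 -86.7 -69.6]
wrist 6148 [[-84.3, -28.7, 53.4], [-52.5, -14.1, 55.4], [-20.7, -5.1, 59.5]]
wrist 3417 [-98.3 -85.6 -69.4]
```

View pics/wrist4.png

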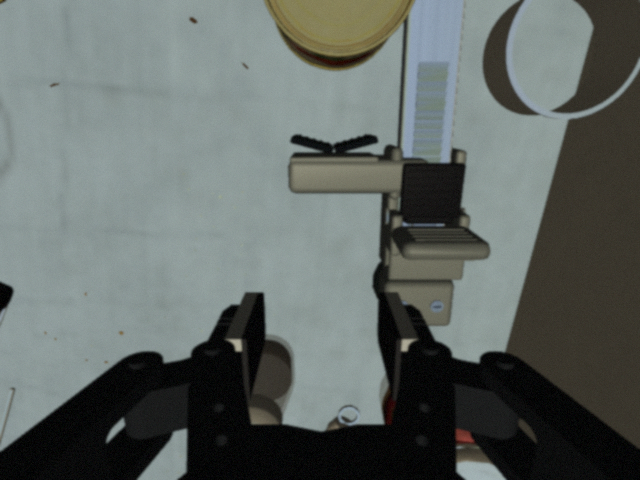

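The tin is against the bar between the jaws; the sliding jaw is at (340,175) px, the shaker behind the gripper at (265,400), clear. Close the fingers, descend, approach.

Call:
apply_moves:
  targets:
    - [[0, 0, 0, 0], [0, 0, 0, 0], [0, 0, 0, 0], [0, 0, 0, 0], [0, 0, -25, 0], [0, 0, -25, 0], [0, 0, -22, 0], [0, 0, -15, 0], [0, 0, -5, 0], [0, 0, 0, 0], [-0.7, 5, 0, 0], [-0.7, 5, 0, 0], [-0.7, 5, 0, 0], [-0.5, 3, 0, 0], [-0.3, 2, 0, 0], [-0.3, 2, 0, 0], [0, 0, 0, 0]]
  hand: 0

```text
time: 16.67
tcp_pos: [0.6095, -0.1801, 0.0387]
ee_rot: [0.65, 0.76, -0.0, 0.0]
force: [-2.8, -1.9, 4.6]
finger_gap: 0.0001
gripper_force: 0.8
```

Call:
apply_moves:
  targets:
    - [[-0.3, 2, 0, 0], [-0.3, 2, 0, 0], [-0.3, 2, 0, 0], [-0.3, 2, 0, 0], [-0.3, 2, 0, 0], [0, 0, 0, 0]]

```text
time: 17.17
tcp_pos: [0.608, -0.1702, 0.0386]
ee_rot: [0.65, 0.76, -0.0, 0.0]
force: [-2.9, -2.5, 5.1]
finger_gap: -0.0002
gripper_force: 1.3
```

Run:
```python
from h import *
o=telemetry.get_obs(); t=np.array(o['tcp_pos'])*1000
print('tcp clamp',(t[:2]-O)@XH,(t[:2]-O)@YH, o['force'].round(1) if hasattr(o['force'],'round') else o['force'], o['wrist_torque'])
for n in('scene','wrist'):
    im,C=clampcloud(n); X,Y,Z=np.moveaxis(C,-1,0)
    m=(Z>38)&(Z<45)&(X<-35)&(X>-78)&(Y<-30)&(Y>-99); q=Y[m]; print(n,len(q),np.percentile(q,[2,50,98]).round(1) if len(q) else '')
    if n=='scene': cv2.imwrite('pics/s5.png',cv2.resize(im[150:330,220:440],None,fx=3.3,fy=3.3,interpolation=cv2.INTER_CUBIC))
```

```text
tcp clamp -60.19667126977638 -99.72252961473073 [-2.9 -2.5  5.1] [-0.53456845  0.38652624 -0.01326033]
scene 159 [-94.3 -74.8 -57.7]
wrist 8792 [-92.1 -74.2 -58. ]
```

View pics/s5.png

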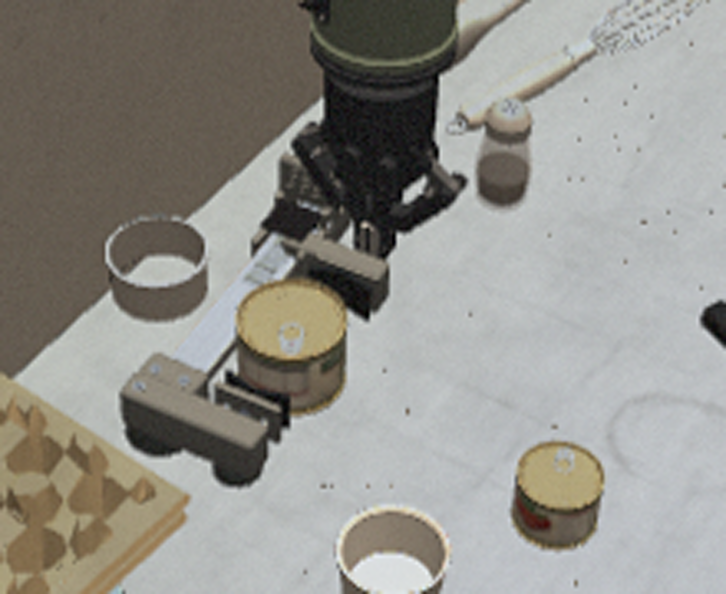

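The left finger's elbow link is close to the post/cover (upward 5 N), so I'll switch to pushing on the post's outer face, where the gripper is clear.

Call:
apply_moves:
  targets:
    - [[0.7, -5, 0, 0], [0.8, -5, 0, 0], [0.8, -5, 0, 0], [0, 0, 25, 0], [0, 0, 35, 0], [0, 0, 30, 0], [21, -5, 0, 0], [21, -5, 0, 0], [21, -6, 0, 0], [0, 0, 0, 0], [0, 0, -25, 0], [0, 0, -25, 0], [0, 0, -10, 0], [0, 0, 0, 0]]

```text
time: 18.43
tcp_pos: [0.6718, -0.2007, 0.0657]
ee_rot: [0.65, 0.76, -0.001, -0.002]
force: [0.0, 0.6, 0.9]
finger_gap: -0.0001
gripper_force: 0.0
```

Call:
apply_moves:
  targets:
    - [[-0.5, 3, 2, 0], [-0.5, 3, 0, 0], [-0.5, 3, 0, 0], [-0.5, 3, 0, 0], [-0.5, 3, 0, 0], [-0.5, 3, 0, 0], [-0.5, 3, 0, 0], [-0.5, 3, 0, 0], [-0.5, 3, 0, 0], [0, 0, 0, 0]]

```text
time: 19.27
tcp_pos: [0.6689, -0.1733, 0.0707]
ee_rot: [0.649, 0.76, 0.0, 0.0]
force: [1.1, -1.0, 0.0]
finger_gap: -0.0003
gripper_force: 0.3
```

Call:
apply_moves:
  targets:
    - [[-0.5, 3, 0, 0], [-0.5, 3, 0, 0], [-0.5, 3, 0, 0], [-0.5, 3, 0, 0], [-0.5, 3, 0, 0], [0, 0, 0, 0]]

```text
time: 19.77
tcp_pos: [0.6662, -0.1581, 0.0704]
ee_rot: [0.649, 0.76, 0.0, -0.0]
force: [0.2, -1.2, 0.5]
finger_gap: 0.0003
gripper_force: 0.2
```

Call:
apply_moves:
  targets:
    - [[-0.5, 3, 0, 0], [-0.5, 3, 0, 0], [-0.5, 3, 0, 0], [-0.5, 3, 0, 0], [0, 0, 0, 0]]

```text
time: 20.18
tcp_pos: [0.6642, -0.1467, 0.0703]
ee_rot: [0.65, 0.76, -0.0, 0.0]
force: [1.4, -1.8, 1.1]
finger_gap: 0.0003
gripper_force: 1.0
```

Call:
apply_moves:
  targets:
    - [[-0.3, 2, 0, 0], [-0.3, 2, 0, 0], [0, 0, 0, 0]]

```text
time: 20.43
tcp_pos: [0.6636, -0.1429, 0.0703]
ee_rot: [0.65, 0.76, -0.0, 0.0]
force: [1.5, -3.4, 1.0]
finger_gap: 0.0
gripper_force: 1.6
```

Call:
apply_moves:
  targets:
    - [[-0.3, 2, 0, 0], [-0.3, 2, 0, 0], [0, 0, 0, 0]]

```text
time: 20.68
tcp_pos: [0.6631, -0.14, 0.0703]
ee_rot: [0.65, 0.76, -0.0, 0.001]
force: [4.3, -8.4, 0.3]
finger_gap: 0.0004
gripper_force: 4.4
```

Call:
apply_moves:
  targets:
    - [[-0.3, 2, 0, 0], [0, 0, 0, 0]]

```text
time: 20.85
tcp_pos: [0.6629, -0.1385, 0.0703]
ee_rot: [0.65, 0.76, -0.001, 0.001]
force: [4.8, -9.8, 0.6]
finger_gap: 0.0003
gripper_force: 5.2
```

Call:
apply_moves:
  targets:
    - [[-0.3, 2, 0, 0], [0, 0, 0, 0]]

```text
time: 21.02
tcp_pos: [0.6626, -0.137, 0.0703]
ee_rot: [0.65, 0.76, -0.001, 0.001]
force: [5.0, -11.5, -1.6]
finger_gap: 0.0
gripper_force: 6.4
```

Call:
apply_moves:
  targets:
    - [[-0.3, 2, 0, 0], [0, 0, 0, 0]]

```text
time: 21.18
tcp_pos: [0.6624, -0.1355, 0.0703]
ee_rot: [0.65, 0.76, -0.001, 0.001]
force: [6.3, -13.8, -1.2]
finger_gap: -0.0003
gripper_force: 7.5
```

Call:
apply_moves:
  targets:
    - [[-0.3, 2, 0, 0], [0, 0, 0, 0]]

```text
time: 21.35
tcp_pos: [0.6622, -0.1337, 0.0704]
ee_rot: [0.65, 0.76, -0.001, 0.001]
force: [6.0, -14.9, -0.2]
finger_gap: 0.0
gripper_force: 7.9
```

```bash
cat > chk.py <<'E'
from h import *
o=telemetry.get_obs(); t=np.array(o['tcp_pos'])*1000
print('tcp',((t[:2]-O)@XH).round(1),((t[:2]-O)@YH).round(1),np.round(o['force'],1))
for n in('scene','top','wrist'):
    im,C=clampcloud(n); X,Y,Z=np.moveaxis(C,-1,0); cv2.imwrite(f'pics/{n}_{int(o["time"]*10)}.png',im)
    def P(k,m,ax):
        q=C[m][:,ax]; print(n,k,len(q),np.percentile(q,[2,50,98]).round(1) if len(q) else '')
    P('arm',(Z>38)&(Z<45)&(X<-35)&(X>-78)&(Y<0)&(Y>-60),1)
    P('tinY',(Z>53)&(Z<61)&(X<-15)&(X>-95)&(Y<70)&(Y>-30),1)
    P('tinX',(Z>53)&(Z<61)&(X<-12)&(X>-95)&(Y<70)&(Y>-30),0)
    P('fixed',(Z>38)&(Z<45)&(X<-35)&(X>-78)&(Y<130)&(Y>78),1)
    P('post',(Z>78)&(Z<88)&(abs(X)<25)&(Y<-40)&(Y>-85),1)
E
python3 chk.py
```

```text
tcp -1.0 -72.1 [  6.  -14.9  -0.2]
scene arm 81 [-32.3 -24.3 -14.2]
scene tinY 523 [-3.6 31.3 66.4]
scene tinX 523 [-90.  -56.5 -21.5]
scene fixed 192 [ 79.   96.4 110.5]
scene post 100 [-74.4 -55.7 -48.8]
top arm 251 [-34.1 -22.8  -6.2]
top tinY 920 [-4.1 31.1 63.8]
top tinX 920 [-87.  -53.8 -19. ]
top fixed 273 [ 78.5  94.9 107.8]
top post 43 [-58.3 -52.8 -50.3]
wrist arm 5929 [-33.5 -21.5  -5.9]
wrist tinY 27130 [-3.9 21.9 39.8]
wrist tinX 27131 [-89.2 -54.9 -19.5]
wrist fixed 0 
wrist post 4683 [-64.7 -54.4 -49.8]
```

Pad is in by about 8–9 mm at 16 N. Retreat slowly and check.

Call:
apply_moves:
  targets:
    - [[0.3, -2, 0, 0], [0.3, -2, 0, 0], [0.3, -2, 0, 0], [0.3, -2, 0, 0], [0.3, -2, 0, 0], [0.5, -3, 0, 0], [0.8, -5, 0, 0], [0.8, -5, 0, 0], [0, 0, 0, 0], [0, 0, 25, 0], [0, 0, 30, 0], [0, 0, 30, 0], [0, -20, 10, 0], [0, -30, 10, 0], [0, -30, 0, 0], [0, 0, 0, 0]]

```text
time: 22.83
tcp_pos: [0.6645, -0.2414, 0.1757]
ee_rot: [0.652, 0.758, -0.001, 0.001]
force: [-1.4, -1.0, -0.6]
finger_gap: 0.0002
gripper_force: 0.0
```

```bash
python3 chk.py; ls pics; python3 -c "
import cv2,glob
f=sorted(glob.glob('pics/top_2[2-9]*.png'))[-1]; im=cv2.imread(f); cv2.imwrite('pics/fin.png',cv2.resize(im[140:365,240:490],None,fx=3,fy=2.6))"
```

```text
tcp -15.3 -178.8 [-1.4 -1.  -0.6]
scene arm 83 [-34.3 -26.3 -16.2]
scene tinY 532 [-5.1 31.2 65.3]
scene tinX 533 [-90.4 -57.  -21.1]
scene fixed 194 [ 78.8  97.6 110.2]
scene post 66 [-59.8 -53.3 -48.1]
top arm 245 [-35.7 -24.5  -7.2]
top tinY 927 [-5.5 29.4 62.2]
top tinX 929 [-87.1 -52.9 -18.7]
top fixed 255 [ 78.7  95.9 107.4]
top post 119 [-62.7 -56.8 -52. ]
wrist arm 959 [-36.  -33.2 -29.8]
wrist tinY 0 
wrist tinX 0 
wrist fixed 0 
wrist post 1820 [-62.5 -57.8 -51.7]
c1.png
s5.png
scene.png
scene_213.png
scene_228.png
top.png
top2.png
top4.png
top_213.png
top_228.png
w1.png
w3.png
wrist2.png
wrist4.png
wrist_213.png
wrist_228.png
```

View pics/fin.png

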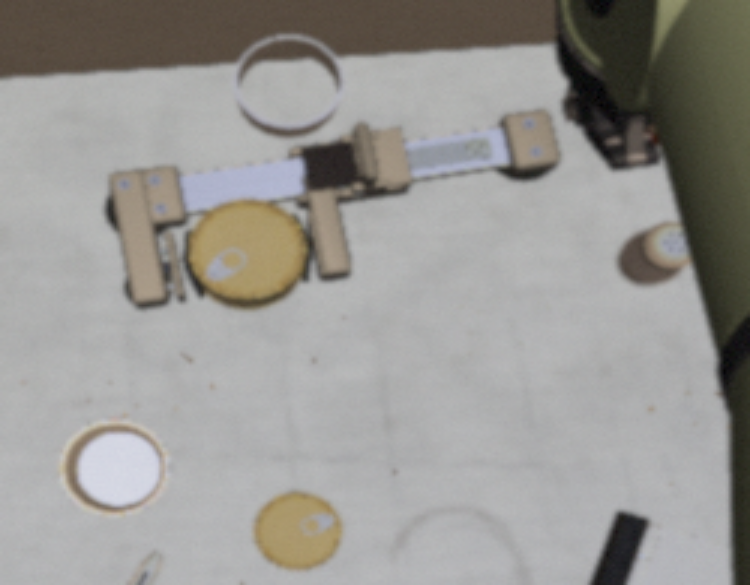

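The tin is held between both pads with the pad about 7 mm in after 1.6 mm of give-back, and the bystanders are where they were. Handing in.

```bash
python3 -c "
from cell import workorder; print(workorder.close_job())"
```

```text
the job is handed in; nothing more can be done
None
```

The job is handed in at about 23 s: I pushed the jaw back to the end stop with the release held down and slid the tin up to the bar. The ratchet now holds the tin with the sprung pad about 7 mm in by camera estimate, with the other objects unmoved in the last view; no verdict came back.

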